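# Dispense a square nut from the pocket wheel into its place in the sorting tray

## Task

Get the square nut in the dispenser's pocket wheel into the sorting tray, with its like. First slide the tray so that the compartment that already holds a square nut is centred in front of the scoop under the drop hole, and lock it with the cam lever, pushed right down towards the robot; then turn the wheel until the nut drops through the hole into the scoop, going the way round that lets no other part through, and tip the scoop with its side lever until the nut slides out into the tray. Let the scoop come back to rest, keep the tray locked there, and leave the other things on the bench where they are.

Things in the scene. Friction and masses are not known exactly. Their poses are not given: they have to be found in the camera images.
- dispenser: Bench dispenser, fixed: grey pedestal, square aluminium deck 160 x 160 mm (top 143 mm above the bench), and in front an aluminium rail 22 mm wide, 16 mm high, 460 mm long, parallel to y at x = -140 mm. Origin on the bench below the wheel's axle; -x points to its front (robot side), y along the rail to the left, z up.
- drop_hole (a point): Centre of the drop hole in the deck's top, under the wheel, straight in front of its axle (dispenser x -51 mm, y 0): 28 mm radially x 32 mm. A small steel lug on the deck's front edge marks it. A pocket whose middle comes over it (within about 8 degrees) lets its part fall into the scoop below.
- wheel_grip (a point): Middle of the black bar grip on the white pocket wheel, on its vertical axle, 184.5 mm above the bench. Bar 54 mm long (this point's x), 13 mm wide (y), 30 mm high; its top lies 11 mm above this point. Wheel 145 mm across, 18 mm high on the deck; 8 open bottomless pockets 45 degrees apart, 36 to 66 mm from the axle, one of them along x. Turns either way without end (0.06 N m), stays where left.
- nut_c (a point): Centre of the square steel nut to dispense: 17 x 17 x 8 mm with a dark 9 mm hole, 13 g, lying flat in one of the wheel's pockets, about 51 mm from the axle. It is carried round on the deck by the pocket.
- spacer_c (a point): Centre of the round steel spacer, 20 mm across, 9 mm high, in another pocket of the wheel. It must stay in its pocket and not go over the drop hole.
- standoff_c (a point): Centre of the hexagonal steel standoff, 16 mm across corners, 20 mm high, standing in another pocket. It must stay in its pocket and not go over the drop hole.
- scoop_floor (a point): Point on the floor of the steel scoop, on its hinge line, below the drop hole's front part. The pan is 70 mm long (30 mm behind to 40 mm in front of the hinge line), 29 mm wide inside, with 19 mm walls at sides and rear and an open front; at rest it leans back by 0.2 rad, so a part stays in it.
- scoop (a joint): Tip angle of the scoop, rad: 0 = at rest (held by a light spring), growing as its open front dips towards the robot, over the tray; stop at 1.15. A part has slid out by 1.1. The spring brings it back to 0 when let go; tipping it fully takes about 0.11 N m (2 N at the knob).
- scoop_knob (a point): Centre of the black ball knob, 18 mm across, on the scoop's side lever, right of the deck as the robot sees it (dispenser y -135 mm), 65 mm from the hinge line. At rest the lever leans 0.55 rad back from upright (away from the robot), knob 150 mm above the bench; tipping swings the knob forward, towards the robot, in an arc.
- scoop_axis (a point): Point of the scoop's hinge line in the lever's plane, fixed: 95 mm above the bench, dispenser x -60 mm, y -135 mm. The hinge line is parallel to the dispenser's y; the knob moves on a circle of 65 mm about this point.
- tray_mid (a point): Floor centre of the middle compartment of the grey sorting tray: three compartments along the rail, 46.3 mm apart (this point's y), each 43 wide (y), 82 long (x), 29 deep, rim 53 mm above the bench. With the cam open it slides along the rail, at least 100 mm either way, with 1 N of friction. The scoop drops parts at dispenser y = 0: the wanted compartment's middle belongs there (within 9 mm).
- cam (a joint): Angle of the cam lock lever on the tray's left end, rad: 0 = upright, open (starts 0 to 0.2), growing as it is pushed over and down towards the robot; clamped from 1.2, stop at 1.45. The last 0.4 rad are stiff: about 0.4 N m (6 N at the knob). It stays where it is left; clamped, the cam presses on the rail and the tray no longer slides freely.
- cam_knob (a point): Centre of the black ball knob, 18 mm across, at the end of the cam lever, 72 mm from its axle. Upright it is 104 mm above the bench; locked, about 40 mm above the bench and 71 mm nearer to the robot than its axle. Pushed sideways, along the rail, it slides the tray.
- cam_axis (a point): The cam lever's axle, on the tray (moves with it): 32 mm above the bench, over the rail's centre line, 92 mm to the left (dispenser +y) of the middle compartment's centre. The axle is parallel to the rail.
- tray_nut_c (a point): Centre of the square nut already in the tray, 17 x 17 x 8 mm: it marks the compartment wanted. Loose in that compartment.
- tray_spacer_c (a point): Centre of a round spacer, 20 mm across, 9 mm high, in another compartment.
- tray_standoff_c (a point): Centre of a hexagonal standoff, 20 mm high, standing in the remaining compartment.
- cleaner: White bottle of cleaner with a black cap, 54 mm across, 150 mm high, standing to the right of the dispenser; origin at its underside. Leave it alone.
- driver_pot: Black pot, 72 mm across, 85 mm high, with three small screwdrivers in it up to about 150 mm high, to the left of the dispenser; origin at its underside. Leave it alone.
- screwdriver: Black screwdriver, 170 mm long, lying along the front of the rail on the right; origin near its middle. Leave it alone.
- phone_frame: Thin black phone frame, 142 x 73 x 6 mm, lying to the left; origin at its middle. Leave it alone.
- battery: Flat phone battery, 100 x 40 x 5 mm, lying to the right; origin at its middle. Leave it alone.
- suction_lifter: Yellow suction cup lifter with a bridge handle, 96 mm across, 60 mm high, left of the wheel; origin at its underside. Leave it alone.
- tweezers: Steel tweezers, 120 mm long, lying in front of the rail on the left; origin at their middle. Leave them alone.

How it is judged (in metres and radians):
On the way, in this order (a step that is already met when the one before it is completed fails the run):
1. the compartment with the square nut stands in front of the scoop (within 9 mm) and the cam lever is locked down (((y of tray_mid in the frame of dispenser between 0.0373 and 0.0553 m and y of tray_nut_c in the frame of tray_mid between -0.0688 and -0.0238 m) or (y of tray_mid in the frame of dispenser between -0.009 and 0.009 m and y of tray_nut_c in the frame of tray_mid between -0.0225 and 0.0225 m) or (y of tray_mid in the frame of dispenser between -0.0553 and -0.0373 m and y of tray_nut_c in the frame of tray_mid between 0.0238 and 0.0688 m)) and value of joint cam above 1.2 rad), for 0.2 s.
2. the nut has dropped through the hole and lies in the scoop, which is at rest (distance between nut_c and scoop_floor below 0.045 m and height (world z) of nut_c below 0.128 m and value of joint scoop below 0.25 rad and value of joint cam above 1.2 rad), for 0.2 s.
At the end, for the whole second after the job is handed in: The nut lies still in the compartment with the other square nut, that compartment within 12 mm of the scoop's middle; cam lever down (over 1.2 rad), scoop back at rest (under 0.15 rad), the three tray parts still in the tray, the spacer and the standoff still in the wheel (((y of nut_c in the frame of tray_mid between -0.0688 and -0.0238 m and y of tray_nut_c in the frame of tray_mid between -0.0688 and -0.0238 m) or (y of nut_c in the frame of tray_mid between -0.0225 and 0.0225 m and y of tray_nut_c in the frame of tray_mid between -0.0225 and 0.0225 m) or (y of nut_c in the frame of tray_mid between 0.0238 and 0.0688 m and y of tray_nut_c in the frame of tray_mid between 0.0238 and 0.0688 m)) and x of nut_c in the frame of tray_mid between -0.043 and 0.043 m and y of nut_c in the frame of tray_mid between -0.07 and 0.07 m and z of each of nut_c, tray_nut_c, tray_spacer_c, tray_standoff_c in the frame of tray_mid below 0.03 m and value of joint cam above 1.2 rad and ((y of tray_mid in the frame of dispenser between 0.0343 and 0.0583 m and y of tray_nut_c in the frame of tray_mid between -0.0688 and -0.0238 m) or (y of tray_mid in the frame of dispenser between -0.012 and 0.012 m and y of tray_nut_c in the frame of tray_mid between -0.0225 and 0.0225 m) or (y of tray_mid in the frame of dispenser between -0.0583 and -0.0343 m and y of tray_nut_c in the frame of tray_mid between 0.0238 and 0.0688 m)) and value of joint scoop below 0.15 rad and linear speed of nut below 0.02 m/s and x of tray_nut_c in the frame of tray_mid between -0.043 and 0.043 m and y of tray_nut_c in the frame of tray_mid between -0.07 and 0.07 m and x of tray_spacer_c in the frame of tray_mid between -0.043 and 0.043 m and y of tray_spacer_c in the frame of tray_mid between -0.07 and 0.07 m and x of tray_standoff_c in the frame of tray_mid between -0.043 and 0.043 m and y of tray_standoff_c in the frame of tray_mid between -0.07 and 0.07 m and height (world z) of each of spacer_c, standoff_c above 0.14 m); the robot touches nothing.
It fails at once if the spacer or the standoff leaves its pocket in the wheel (height (world z) of any of spacer_c, standoff_c below 0.135 m or horizontal distance between any of spacer_c, standoff_c and wheel_grip above 0.072 m).
It fails at once if a bystander is moved by more than 30 mm or knocked over (distance of any of cleaner, driver_pot, screwdriver, phone_frame, battery, suction_lifter, tweezers from where it was at the start of the episode above 0.03 m or angle between any of cleaner, driver_pot's own z axis and vertical above 0.4 rad).
It also fails if it takes over 70 s, if anything falls off the work surface, if the arm or the gripper's body presses on something with over 40 N, if the wrist force passes 120 N, or if a joint passes its speed limit or range.

## Robot

A 6-joint arm with a two-finger parallel gripper is mounted at the origin on the work surface. World frame = base frame: x ahead of the robot, y to its left, z up, the work surface at z = 0. Lengths are in m, angles in degrees, forces in N, time in s.
With the tool pointing down it reaches from about 0.25 to 0.725 m from the base axis. Payload 9.7 kg.
Tool frame: the origin (TCP) lies between the finger pads; the fingertips stand 19 mm ahead of it and the grasp point (between the pads) is the TCP; z points along the fingers, y is the line along which they close (so a half turn about z gives the same grasp; the last joint's range is limited). The gripper opens to 85 mm and grips with 20 to 120 N. Pads are 22 mm wide; open, the fingers measure 114 mm over their backs; the gripper's body (76 mm by 85 mm) begins 54 mm behind the grasp point. The pads swing forward as they close: fully open they stand 13 mm farther back than shut.
Start: joints at [-71.505, 4.979, 10.078, 95.1, 0, 90], TCP at [0.174, -0.522, 0.25] pointing down, gripper open.
Joint ranges: [-179.16, 179.16], [-48.56, 103.87], [-65.8, 70.77], [-126.05, 130.52], [-82.76, 87.17], [-180, 180]. Speed limits (degrees/s): [127.2, 127.2, 147.25, 180, 180, 180].

## Interface

Orientations are given as [roll, pitch, yaw] about the fixed x, y, z axes, in that order (R = Rz(yaw) Ry(pitch) Rx(roll)).
In Python, from workcell import telemetry, camera, calibration, workorder gives the robot as it stands.
- The arm moves only by the tool play_rows, never from a script. Its argument "increments" is a list of rows, each a list of 3 entries, a list of its own where there are three numbers: the shift along the tool's x, y, z in mm, then the turn, a rotation vector about the tool's x, y, z in degrees, then the closure, from 0 (fully open) to 1 (shut). In form: [[[x, y, z], [ax, ay, az], jaw], ...]. A call has 1 to 20 rows; each row is the pose to reach, as a shift and turn from the pose commanded when the call began, along the tool's axes at that moment; what a row does not reach only later rows make up. A row lasts 1/10 s, in which the tool goes at most 50 mm and 8.59 degrees, less where a joint would pass 70% of its speed; a pose out of reach is approached as far as the arm can. A call with a gripper value outside its range is refused whole. The fingers move at their own pace and stop on an object; "grip_force" is the grip in N (left out, the last holds). Time passes only in rows, so rows that repeat a pose let the fingers close. It gives the time, the measured TCP pose, the force, the opening and the grip force at its end, in the units of the state.
- telemetry.get_obs(): the state, without advancing time (a new reading comes with each control period).
- camera(name): name is "side" or "top"; returns (picture, depth): 480x640x3 uint8, red, green, blue; 480x640 float32, m along the optical axis (not along the pixel's ray), 0 where there is no reading.
- calibration(name): a dict with "vertical_fov" (degrees; the focal length in pixels is half the picture's height over the tangent of half this angle, whatever the lens; pixels are square), "cx", "cy" (the principal point, pixels), "k1" (the pictures are not rectified: a ray, as slopes to the right and down, at radius r is drawn at 1 + k1 r^2 times it, then the intrinsics apply), "rvec" (rotation vector, rad) and "tvec" (3), from world to camera coordinates, as OpenCV has them. Camera axes: x right, y down, z forward; pixel columns grow to the right and rows downward; lengths in m; the calibration is good to about 2 mm. A picture is of the moment at which its call begins. calibration takes no time and is no camera call.
- workorder.job_done(): hands the job in; it is judged then, once.
The state is a dict: "time": time; "q": joint angles; "qd": joint speeds; "joint_efforts": joint torques, N m; "ee_pos": TCP position; "tcp_rot": TCP orientation; "wrist_force": force on the tool from outside, world axes, zero at the start; "torque": the same for the moment, N m; "opening": finger opening in m; "grasp_force": force on a finger pad.
Only numpy, scipy, OpenCV 4.12 (cv2) and the standard library are available. Lean on these libraries where they do the work, as an engineer would, in place of code of your own. Each camera call takes 0.05 s, during which the arm holds its last target. There are 200 camera calls.

## Working session

There is one attempt and no reset: what is moved stays moved. The work goes in short steps, Python scripts to look and compute and a tool call to move; the robot and the scene stay as the last step left them, time stands still between calls to the robot, and variables do not carry over. Pictures are saved under pics/ and viewed, at most 10 in all, crops included, and the job is handed in when it is done.

Besides the shell and the picture viewer there is one more tool, called after "Call:" in YAML: its name, and indented under it one key for each argument. play_rows: Moves the arm, as the interface text tells. Its arguments: {"type":"object","properties":{"increments":{"type":"array"},"grip_force":{"type":"number"}},"required":["increments"]}

```bash
mkdir -p pics; cat > h.py <<'E'
import numpy as np, cv2
from workcell import telemetry, camera, calibration, workorder
from scipy.spatial.transform import Rotation as R
def K(c):
    f=240/np.tan(np.radians(c["vertical_fov"])/2)
    return np.array([[f,0,c["cx"]],[0,f,c["cy"]],[0,0,1.]]),np.array([c["k1"],0,0,0.])
def proj(name,P):
    c=calibration(name);k,d=K(c)
    return cv2.projectPoints(np.atleast_2d(np.array(P,float)),np.array(c["rvec"]),np.array(c["tvec"]),k,d)[0][:,0]
def ray(name,uv):
    c=calibration(name);k,d=K(c)
    n=cv2.undistortPoints(np.array(uv,float).reshape(-1,1,2),k,d)[:,0]
    M=cv2.Rodrigues(np.array(c["rvec"]))[0];t=np.array(c["tvec"]).ravel()
    return -M.T@t, np.c_[n,np.ones(len(n))]@M   # origin, dirs (z depth=1)
def atz(name,uv,z):
    o,d=ray(name,uv); z=np.broadcast_to(z,len(d)); return o+d*((z-o[2])/d[:,2])[:,None]
def atd(name,uv,dep):
    o,d=ray(name,uv); return o+d*np.array([dep[int(round(v)),int(round(u))] for u,v in uv])[:,None]
def shot(name,fn):
    p,d=camera(name);cv2.imwrite(f"pics/{fn}.png",p[:,:,::-1]);np.save(f"pics/{fn}.npy",d);return p,d
E
python3 - <<'E'
from h import *
shot("top","top0");shot("side","side0")
print(calibration("top"),calibration("side"),telemetry.get_obs())
E
```

```text
{'vertical_fov': 44.26461431098117, 'cx': 318.09123174237175, 'cy': 233.88940535312872, 'k1': -0.16094116909714865, 'rvec': array([ 2.12453513, -2.14284559,  0.1837094 ]), 'tvec': array([0.02093019, 0.5788522 , 1.27778437])} {'vertical_fov': 46.66969070655202, 'cx': 329.74623774024997, 'cy': 230.40237975628625, 'k1': -0.12535146338326567, 'rvec': array([ 0.73318724, -2.63485791,  1.0676565 ]), 'tvec': array([0.49225445, 0.27820198, 1.16622598])} {'time': 0.1, 'q': array([-7.15061510e+01,  5.00828441e+00,  1.00394012e+01,  9.50994378e+01,
        1.20282821e-03,  8.99998973e+01]), 'qd': array([-0.03584156, -0.15010944, -0.00834389,  0.02019341, -0.05193379,
       -0.05427126]), 'joint_efforts': array([-1.19359120e-04, -5.21561193e+01,  4.65651619e+01,  1.59945973e-02,
       -3.50505570e-05, -1.35285777e-06]), 'ee_pos': array([ 0.17440999, -0.52142494,  0.24965438]), 'tcp_rot': array([-1.79931679e+02, -1.20294984e-03,  1.84939502e+01]), 'wrist_force': array([-0.86063124,  0.016051  ,  0.24852353]), 'torque': array([ 0.00029466, -0.0131647 ,  0.02626814]), 'grasp_force': 0.0, 'opening': 0.08566237929314721}
```

View pics/top0.png

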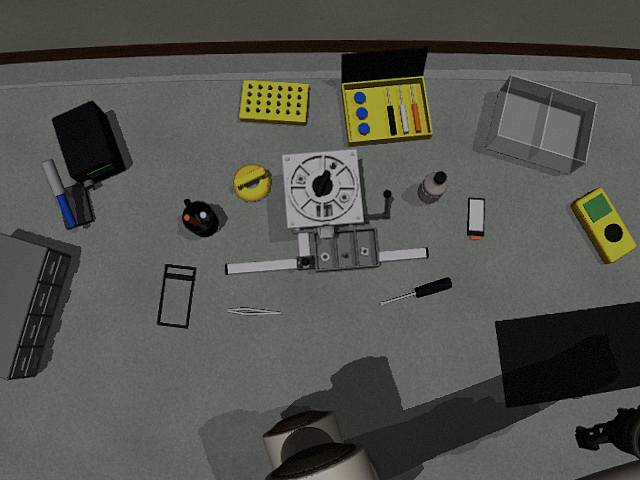

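View pics/side0.png

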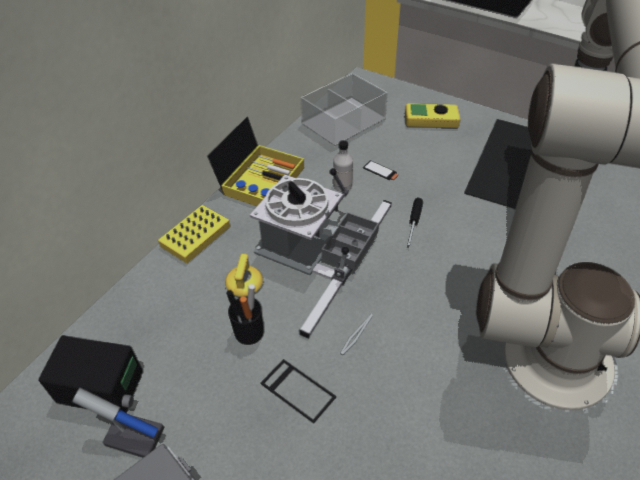

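```bash
python3 - <<'E'
from h import *
a=cv2.imread("pics/top0.png")[140:280,275:405];b=cv2.imread("pics/side0.png")[170:290,240:400]
cv2.imwrite("pics/ca.png",cv2.resize(a,None,fx=4.25,fy=4.25,interpolation=cv2.INTER_CUBIC))
P=[[228,269],[426,253]]
w=atz("top",P,.016);print(w)
d=np.load("pics/top0.npy")
uv=[(322,184),(388,194),(303,262),(324,256),(346,252),(365,251),(286,156),(357,153),(361,223),(289,227)]
print(np.round(atd("top",uv,d),4))
E
```

```text
[[ 0.50480603  0.22306909  0.016     ]
 [ 0.53787449 -0.23264306  0.016     ]]
[[ 6.557e-01  7.600e-03  1.988e-01]
 [ 6.435e-01 -1.306e-01  1.592e-01]
 [ 5.079e-01  4.870e-02  1.125e-01]
 [ 5.299e-01  3.100e-03  4.050e-02]
 [ 5.379e-01 -4.630e-02  4.540e-02]
 [ 5.416e-01 -9.020e-02  3.220e-02]
 [ 7.337e-01  8.370e-02  1.402e-01]
 [ 7.846e-01 -7.950e-02 -3.400e-03]
 [ 6.126e-01 -8.500e-02 -7.000e-04]
 [ 5.781e-01  7.700e-02  1.430e-01]]
```

View pics/ca.png

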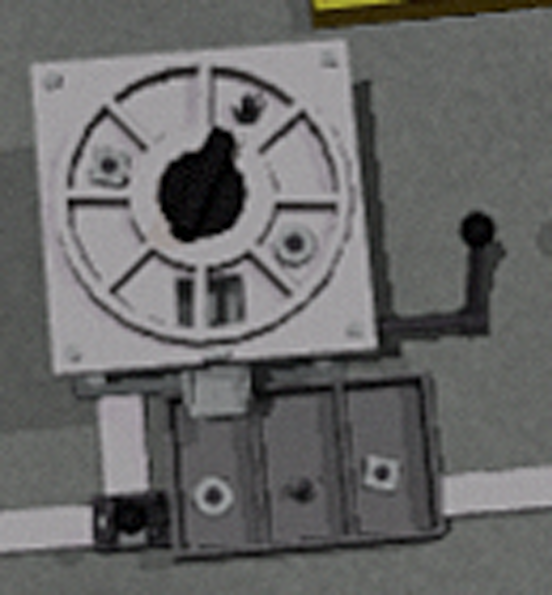

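```bash
python3 - <<'E'
from h import *
c=lambda *p:[(275+(x+.5)/4.25-.5,140+(y+.5)/4.25-.5) for x,y in p]
C=atz("top",c((32,66),(348,41),(382,353),(55,375)),.143);print("deck",C.round(4),C.mean(0))
for a,b in((0,1),(1,2),(2,3),(3,0)):
    v=C[b]-C[a];print(np.linalg.norm(v).round(4),np.degrees(np.arctan2(v[1],v[0])).round(1))
print("bar",atz("top",c((225,130),(185,235),(203,190)),.1955))
print("parts",atz("top",c((110,165),(248,108),(295,243)),[.151,.163,.152]))
print("camknob",atz("top",c((130,515)),.104),"scoopknob",atz("top",c((478,230)),.150))
print("tray",atz("top",c((175,557),(440,540)),.053),atz("top",c((212,497),(303,490),(381,472)),[.03,.04,.028]))
im=cv2.imread("pics/top0.png")
t=[cv2.resize(im[y-10:y+11,x-10:x+11],(260,260),interpolation=cv2.INTER_CUBIC) for x,y in((301,179),(344,197),(325,257),(365,251))]
cv2.imwrite("pics/cb.png",np.vstack([np.hstack(t[:2]),np.hstack(t[2:])]))
E
```

```text
deck [[ 0.7349  0.0918  0.143 ]
 [ 0.7468 -0.0679  0.143 ]
 [ 0.586  -0.0813  0.143 ]
 [ 0.5763  0.08    0.143 ]] [0.66097495 0.00564181 0.143     ]
0.1602 -85.7
0.1614 -175.2
0.1616 93.4
0.159 4.3
bar [[ 0.68552077 -0.00407544  0.1955    ]
 [ 0.63388845  0.01556581  0.1955    ]
 [ 0.65589682  0.00678082  0.1955    ]]
parts [[ 0.68064185  0.05235082  0.151     ]
 [ 0.7059666  -0.01624064  0.163     ]
 [ 0.6398521  -0.03882063  0.152     ]]
camknob [[0.51147891 0.04418138 0.104     ]] scoopknob [[ 0.64633401 -0.12985126  0.15      ]]
tray [[ 0.4955527   0.02179244  0.053     ]
 [ 0.50317776 -0.11707972  0.053     ]] [[ 0.53003076  0.00182956  0.03      ]
 [ 0.53202337 -0.04630548  0.04      ]
 [ 0.54297817 -0.08889393  0.028     ]]
```

View pics/cb.png

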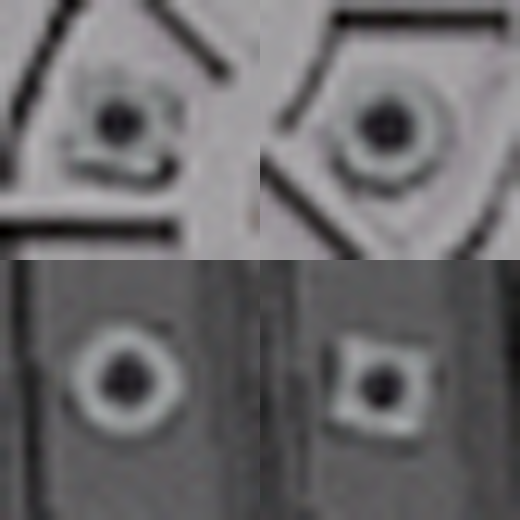

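The square nut is in the wheel's upper-left pocket (301,179). The spacer is lower right (344,197) and the standoff upper right (333,165). The tray's square nut is in the right compartment (365,251). So the tray goes about +88 mm in y, and the wheel turns counter-clockwise by about 114°.

Call:
play_rows:
  increments:
    - [[20,-17,0],[0,0,1],0]
    - [[55,-47,0],[0,0,2],0.2]
    - [[90,-77,0],[0,0,3],0.4]
    - [[125,-107,0],[0,0,4],0.5]
    - [[160,-137,0],[0,0,5],0.5]
    - [[195,-167,0],[0,0,6],0.5]
    - [[230,-197,0],[0,0,7],0.5]
    - [[265,-227,0],[0,0,8],0.5]
    - [[300,-257,0],[0,0,9],0.5]
    - [[335,-287,0],[0,0,10],0.5]
    - [[370,-318,0],[0,0,11],0.5]
    - [[405,-348,0],[0,0,12],0.5]
    - [[440,-378,0],[0,0,13],0.5]
    - [[470,-404,0],[0,0,14],0.5]
    - [[490,-421,0],[0,0,14.3],0.5]
    - [[499,-429,0],[0,0,14.3],0.5]
    - [[499,-429,0],[0,0,14.3],0.5]
    - [[499,-429,0],[0,0,14.3],0.5]

```text
time: 1.9
ee_pos: [0.5115, 0.0394, 0.2502]
tcp_rot: [-179.9, 0.0, 4.4]
wrist_force: [-0.6, 0.2, 0.1]
opening: 0.0423
grasp_force: 0.0
```

Call:
play_rows:
  increments:
    - [[0,0,25],[0,0,0],0.5]
    - [[0,0,60],[0,0,0],0.5]
    - [[0,0,95],[0,0,0],0.5]
    - [[0,0,125],[0,0,0],0.5]
    - [[0,0,140],[0,0,0],0.5]
    - [[0,0,146],[0,0,0],0.5]
    - [[0,0,146],[0,0,0],0.5]
    - [[0,0,146],[0,0,0],0.5]
  grip_force: 30

```text
time: 2.7
ee_pos: [0.5126, 0.0403, 0.1059]
tcp_rot: [-179.9, -0.1, 4.4]
wrist_force: [0.9, -0.3, -0.3]
opening: 0.0428
grasp_force: 0.0
```

Call:
play_rows:
  increments:
    - [[0,-3,1],[0,0,0],0.5]
    - [[0,-4,2],[0,0,0],0.6]
    - [[0,-4,2],[0,0,0],0.8]
    - [[0,-4,2],[0,0,0],1]
    - [[0,-4,2],[0,0,0],1]
    - [[0,-4,2],[0,0,0],1]
    - [[0,-4,2],[0,0,0],1]
  grip_force: 30

```text
time: 3.4
ee_pos: [0.5119, 0.0425, 0.1026]
tcp_rot: [-179.8, -0.0, 4.6]
wrist_force: [-1.5, 0.5, 4.2]
opening: 0.0159
grasp_force: 29.3
```

Call:
play_rows:
  increments:
    - [[0,-4,0],[0,0,0],1]
    - [[0,-10,0],[0,0,0],1]
    - [[0,-18,0],[0,0,0],1]
    - [[0,-26,0],[0,0,0],1]
    - [[0,-34,0],[0,0,0],1]
    - [[0,-42,0],[0,0,0],1]
    - [[0,-50,0],[0,0,0],1]
    - [[0,-58,0],[0,0,0],1]
    - [[0,-66,0],[0,0,0],1]
    - [[0,-74,0],[0,0,0],1]
    - [[0,-82,0],[0,0,0],1]
    - [[0,-88,0],[0,0,0],1]
    - [[0,-90,0],[0,0,0],1]
    - [[0,-90,0],[0,0,0],1]
    - [[0,-90,0],[0,0,0],1]

```text
time: 4.9
ee_pos: [0.5112, 0.0863, 0.1029]
tcp_rot: [-177.8, 0.1, 8.5]
wrist_force: [-1.3, 0.3, 5.5]
opening: 0.0157
grasp_force: 29.3
```

```bash
python3 - <<'E'
from h import *
shot("top","top1")
im=cv2.imread("pics/top1.png")[195:295,240:400]
cv2.imwrite("pics/cc.png",cv2.resize(im,None,fx=5,fy=5,interpolation=cv2.INTER_CUBIC))
o=telemetry.get_obs();p=o["ee_pos"];print(p,o["wrist_force"],o["opening"])
a=np.radians(4.2);D=np.array([.661,.0055]);M=np.array([[np.cos(a),np.sin(a)],[-np.sin(a),np.cos(a)]])
print(M@(p[:2]-D))
E
```

```text
[0.51120893 0.08630933 0.10290687] [-2.06927247  0.33485234  5.87474296] 0.01579579499209809
[-0.14347048  0.09156275]
```

View pics/cc.png

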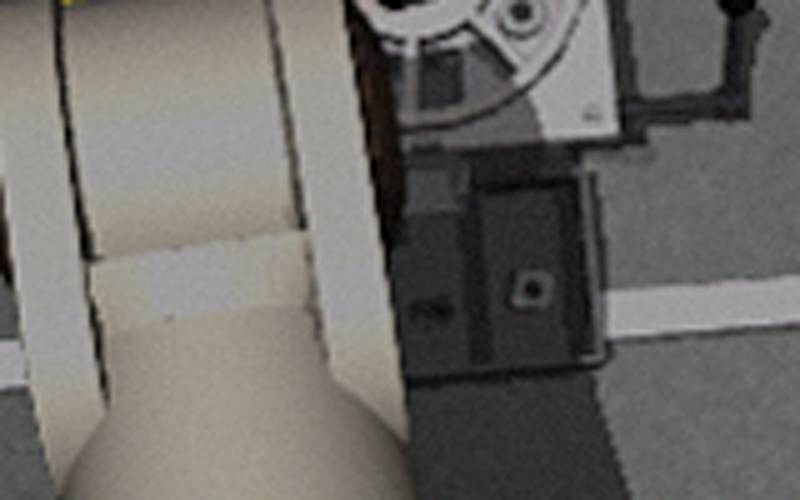

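```bash
python3 - <<'E'
from h import *
o=telemetry.get_obs();print(o["q"].round(2),o["qd"].round(2),o["joint_efforts"].round(2),o["time"],o["torque"])
E
```

```text
[  8.46   0.42 -10.97  78.67   2.2  180.  ] [ 0.04 -0.07  0.03  0.03  0.01 -0.03] [  0.12 -44.33  44.45  -0.57   0.09  -0.22] 4.95 [-0.10702052  0.29972222 -0.29781682]
```

Call:
play_rows:
  increments:
    - [[0,0,0],[0,0,0],1]
    - [[0,0,0],[0,0,0],1]
    - [[0,0,0],[0,0,0],1]

```text
time: 5.25
ee_pos: [0.5112, 0.0863, 0.1029]
tcp_rot: [-177.8, 0.1, 8.5]
wrist_force: [-1.1, 1.0, 6.0]
opening: 0.0155
grasp_force: 29.3
```

```bash
python3 - <<'E'
from h import *
o=telemetry.get_obs();print(o["q"].round(2),o["qd"].round(2),o["joint_efforts"].round(2),o["time"],o["torque"],o["ee_pos"],o["tcp_rot"])
E
```

```text
[  8.46   0.42 -10.97  78.67   2.2  180.  ] [ 0.21 -0.07 -0.01  0.    0.03  0.05] [  0.08 -44.35  44.44  -0.57   0.08  -0.22] 5.25 [-0.09527904  0.28981976 -0.32784257] [0.51119239 0.08634237 0.10289996] [-1.77800070e+02  6.21285322e-02  8.45874692e+00]
```

Call:
play_rows:
  increments:
    - [[0,0,0],[0,0,0],0.7]
    - [[0,0,0],[0,0,0],0.5]
    - [[0,0,0],[0,0,0],0.5]
    - [[0,0,-20],[0,0,0],0.5]
    - [[0,0,-50],[0,0,0],0.5]
    - [[0,0,-80],[0,0,0],0.5]
    - [[0,0,-110],[0,0,-8],0.5]
    - [[0,0,-110],[0,0,-16],0.5]
    - [[0,0,-110],[0,0,-24],0.5]
    - [[0,0,-110],[0,0,-32],0.5]
    - [[0,0,-110],[0,0,-40],0.5]
    - [[0,0,-110],[0,0,-48],0.5]
    - [[0,0,-110],[0,0,-56],0.5]
    - [[0,0,-110],[0,0,-64],0.5]
    - [[0,0,-110],[0,0,-72],0.5]
    - [[0,0,-110],[0,0,-80],0.5]
    - [[0,0,-110],[0,0,-80],0.5]
    - [[0,0,-110],[0,0,-80],0.5]

```text
time: 7.05
ee_pos: [0.5119, 0.0821, 0.2124]
tcp_rot: [-179.5, -2.1, 88.2]
wrist_force: [-0.2, -0.2, 0.0]
opening: 0.0429
grasp_force: 0.0
```

```bash
cat >> h.py <<'E'
def inc(pos,yaw,n=1):
    o=telemetry.get_obs();R0=R.from_euler("xyz",o["tcp_rot"],degrees=True)
    R1=R.from_euler("xyz",[180,0,yaw],degrees=True)
    rv=(R0.inv()*R1).as_rotvec(degrees=True);s=R0.inv().apply(np.array(pos)-o["ee_pos"])*1000
    print("shift",s.round(1),"rot",rv.round(2),"cur",o["ee_pos"].round(4),o["tcp_rot"].round(2),"F",o["wrist_force"].round(1))
def dis(x,y):
    a=np.radians(4.2);return np.array([.661+x*np.cos(a)-y*np.sin(a),.0055+x*np.sin(a)+y*np.cos(a)])
E
python3 - <<'E'
from h import *
inc([.5112,.0863,.21],184.2)
E
```

```text
shift [ 4.  -0.8  2.6] rot [  1.45  -2.02 -95.95] cur [0.5119 0.0821 0.2124] [-179.53   -2.15   88.22] F [-0.2 -0.2  0. ]
```

Call:
play_rows:
  increments:
    - [[4,-1,2],[0.1,-0.2,-8],0.5]
    - [[4,-1,2],[0.2,-0.3,-16],0.5]
    - [[4,-1,2],[0.4,-0.5,-24],0.5]
    - [[4,-1,2],[0.5,-0.7,-32],0.5]
    - [[4,-1,2],[0.6,-0.8,-40],0.5]
    - [[4,-1,2],[0.7,-1,-48],0.5]
    - [[4,-1,2],[0.8,-1.2,-56],0.5]
    - [[4,-1,2],[1,-1.3,-64],0.5]
    - [[4,-1,2],[1.1,-1.5,-72],0.5]
    - [[4,-1,2],[1.2,-1.7,-80],0.5]
    - [[4,-1,2],[1.3,-1.9,-88],0.5]
    - [[4,-1,2],[1.45,-2,-96],0.5]
    - [[4,-1,2],[1.45,-2,-96],0.5]
    - [[4,-1,2],[1.45,-2,-96],0.5]
    - [[4,-1,2],[1.45,-2,-96],0.5]

```text
time: 8.55
ee_pos: [0.5111, 0.0862, 0.2107]
tcp_rot: [180.0, 0.0, -175.8]
wrist_force: [0.3, 0.1, -0.3]
opening: 0.0426
grasp_force: 0.0
```

```bash
python3 - <<'E'
from h import *
inc([.5112,.0863,.103],184.2); print(telemetry.get_obs()["q"])
E
```

```text
shift [-1.000e-01  1.000e-01  1.077e+02] rot [0.01 0.01 0.03] cur [0.5111 0.0862 0.2107] [ 1.7999e+02  1.0000e-02 -1.7577e+02] F [ 0.3  0.1 -0.3]
[ 9.56845051e+00 -2.82575029e-02  5.05161964e-01  9.05220874e+01
  1.02410378e-02  5.33743796e+00]
```

Call:
play_rows:
  increments:
    - [[0,0,25],[0,0,0],0.5]
    - [[0,0,55],[0,0,0],0.5]
    - [[0,0,85],[0,0,0],0.5]
    - [[0,0,102],[0,0,0],0.5]
    - [[0,0,107],[0,0,0],0.5]
    - [[0,0,107],[0,0,0],0.6]
    - [[0,0,107],[0,0,0],0.8]
    - [[0,0,107],[0,0,0],1]
    - [[0,0,107],[0,0,0],1]
    - [[0,0,107],[0,0,0],1]
    - [[0,0,107],[0,0,0],1]

```text
time: 9.65
ee_pos: [0.5118, 0.0864, 0.105]
tcp_rot: [180.0, 0.1, -175.5]
wrist_force: [-0.8, 0.4, 6.7]
opening: 0.0158
grasp_force: 29.4
```

```bash
python3 - <<'E'
from h import *
t=dis(-.1463,.1383);print(t)
inc([*t,.103],184.2); print(telemetry.get_obs()["opening"])
E
```

```text
[0.50496405 0.13271384]
shift [ 3.2 46.7  2. ] rot [0.02 0.14 0.27] cur [0.5118 0.0864 0.105 ] [ 1.7998e+02  1.4000e-01 -1.7553e+02] F [-0.8  0.4  6.7]
0.015824802370645322
```

Call:
play_rows:
  increments:
    - [[0,4,0],[0,0,0],1]
    - [[0,11,0],[0,0,0],1]
    - [[0,19,0],[0,0,0],1]
    - [[0,27,0],[0,0,0],1]
    - [[0,35,0],[0,0,0],1]
    - [[0,42,0],[0,0,0],1]
    - [[0,46,0],[0,0,0],1]
    - [[0,47,0],[0,0,0],1]
    - [[0,47,0],[0,0,0],1]
    - [[0,47,0],[0,0,0],1]

```text
time: 10.65
ee_pos: [0.5081, 0.1335, 0.105]
tcp_rot: [179.9, 0.1, -175.5]
wrist_force: [0.2, 1.2, 5.8]
opening: 0.0156
grasp_force: 29.4
```

```bash
python3 - <<'E'
from h import *
t=dis(-.1463,.1383);inc([*t,.103],184.2)
shot("top","top2");im=cv2.imread("pics/top2.png")[195:295,240:400]
cv2.imwrite("pics/cd.png",cv2.resize(im,None,fx=5,fy=5,interpolation=cv2.INTER_CUBIC))
# expected pixel of wanted compartment right outer edge etc: tray_mid y=.0463
print(((proj("top",[[*dis(-.14,.0463-.0463-.0215),.053],[*dis(-.14,.0215),.053],[*dis(-.17,.0463-.0463-.0215),.053],[*dis(-.14,0),.003]])-[240,195]+.5)*5-.5).round(0))
E
```

```text
shift [ 3.2 -0.5  2. ] rot [0.05 0.14 0.28] cur [0.5081 0.1335 0.105 ] [ 1.7995e+02  1.4000e-01 -1.7552e+02] F [0.2 1.2 5.8]
[[488. 318.]
 [392. 326.]
 [494. 385.]
 [438. 336.]]
```

View pics/cd.png

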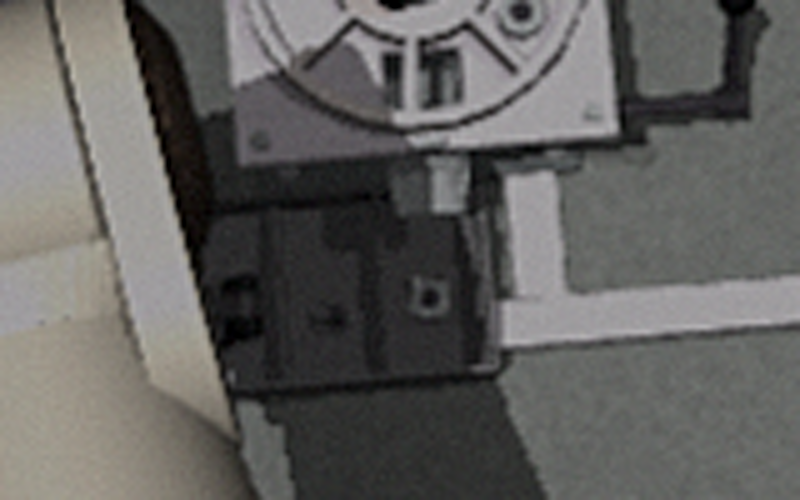

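Call:
play_rows:
  increments:
    - [[7.8,0,1.8],[0,0,0],1]
    - [[14.8,0,3.2],[0,0,0],1]
    - [[21.7,0,5.3],[0,0,0],1]
    - [[28.3,0,8.2],[0,0,0],1]
    - [[34.6,0,11.6],[0,0,0],1]
    - [[40.6,0,15.7],[0,0,0],1]
    - [[46.1,0,20.3],[0,0,0],1]
    - [[51.1,0,25.5],[0,0,0],1]
    - [[55.6,0,31.1],[0,0,0],1]
    - [[59.5,0,37.2],[0,0,0],1]
    - [[62.7,0,43.6],[0,0,0],1]
    - [[65.3,0,50.3],[0,0,0],1]
    - [[67.3,0,57.2],[0,0,0],1]
    - [[68.2,0,62.2],[0,0,0],1]
    - [[68.7,0,66.5],[0,0,0],1]
    - [[68.7,0,66.5],[0,0,0],1]
    - [[68.7,0,66.5],[0,0,0],1]
  grip_force: 40

```text
time: 12.4
ee_pos: [0.4391, 0.1278, 0.0373]
tcp_rot: [180.0, 0.0, -175.5]
wrist_force: [-0.0, -0.3, -0.2]
opening: -0.0001
grasp_force: 0.0
```

Call:
play_rows:
  increments:
    - [[5,0,-20],[0,0,0],1]
    - [[10,0,-60],[0,0,0],1]
    - [[10,0,-100],[0,0,0],1]
    - [[10,0,-130],[0,0,0],1]
    - [[10,0,-140],[0,0,0],1]
    - [[10,0,-140],[0,0,0],1]

```text
time: 13.0
ee_pos: [0.4298, 0.1272, 0.1787]
tcp_rot: [180.0, 0.2, -175.5]
wrist_force: [0.2, 0.3, -0.1]
opening: 0.0005
grasp_force: 0.0
```

```bash
python3 - <<'E'
from h import *
shot("side","side1");p=proj("side",[[*dis(-.146,.1383),.104],[*dis(-.211,.1383),.04]]);print(p)
x,y=p.mean(0).astype(int);print(x,y)
cv2.imwrite("pics/ce.png",cv2.resize(cv2.imread("pics/side1.png")[y-60:y+60,x-80:x+80],None,fx=5,fy=5,interpolation=cv2.INTER_CUBIC))
E
```

```text
[[325.51695833 277.2373034 ]
 [352.03394373 306.00678259]]
338 291
```

View pics/ce.png

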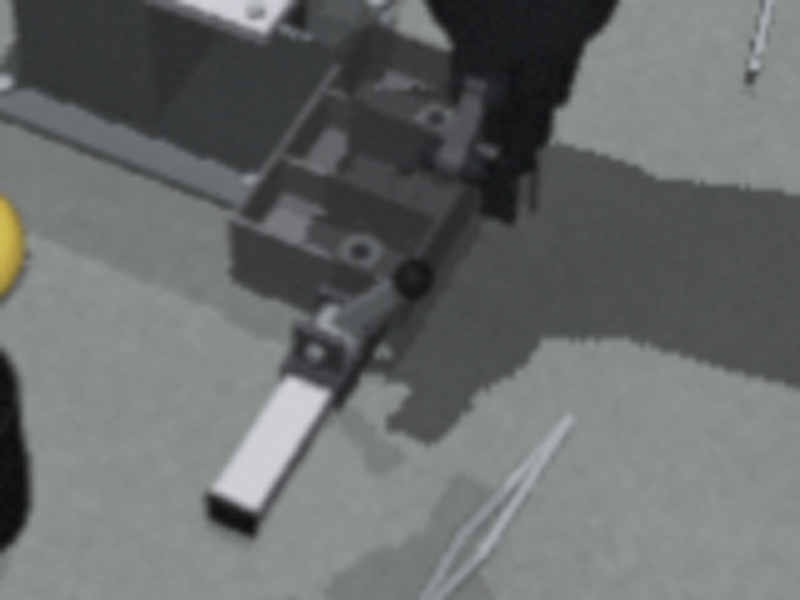

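```bash
python3 - <<'E'
from h import *
from scipy.optimize import least_squares
uv=np.array([258+413.5/5-.5,231+278.5/5-.5])
P=lambda th,y:[*dis(-.14-.072*np.sin(th),y),.032+.072*np.cos(th)]
s=least_squares(lambda q:proj("side",[P(*q)])[0]-uv,[.9,.138]);print(s.x,s.cost,P(*s.x))
d=np.load("pics/side1.npy");print(atd("side",[uv],d))
inc([*P(*s.x)],184.2)
E
```

```text
[0.60142247 0.13702239] 0.0 [np.float64(0.4707113594903195), np.float64(0.12891743115616316), np.float64(0.09136627480440532)]
[[0.46752061 0.13450886 0.09947573]]
shift [-41.5  -1.4  85.7] rot [0.02 0.04 0.28] cur [0.4292 0.127  0.1771] [ 1.7998e+02  4.0000e-02 -1.7552e+02] F [-1.   0.2 -1.1]
```

Call:
play_rows:
  increments:
    - [[-20,0,0],[0,0,0],1]
    - [[-41.5,-1,10],[0,0,0],1]
    - [[-41.5,-1,40],[0,0,0],1]
    - [[-41.5,-1,52],[0,0,0],1]
    - [[-41.5,-1,58],[0,0,0],1]
    - [[-35.8,-1,62.3],[0,0,0],1]
    - [[-30.5,-1,67.2],[0,0,0],1]
    - [[-25.8,-1,72.6],[0,0,0],1]
    - [[-21.6,-1,78.5],[0,0,0],1]
    - [[-18,-1,84.7],[0,0,0],1]
    - [[-15.1,-1,91.3],[0,0,0],1]
    - [[-12.8,-1,98.1],[0,0,0],1]
    - [[-11.2,-1,103],[0,0,0],1]
    - [[-11,-1,107],[0,0,0],1]
    - [[-10.7,-1,110],[0,0,0],1]
    - [[-10.7,-1,110],[0,0,0],1]

```text
time: 14.65
ee_pos: [0.4399, 0.1269, 0.0676]
tcp_rot: [180.0, 0.0, -175.5]
wrist_force: [-5.2, -1.3, 8.9]
opening: -0.0002
grasp_force: 4.2
```

Call:
play_rows:
  increments:
    - [[0,0,2],[0,0,0],1]
    - [[0,0,4],[0,0,0],1]
    - [[0,0,4],[0,0,0],1]

```text
time: 14.95
ee_pos: [0.4398, 0.127, 0.0658]
tcp_rot: [179.9, 0.1, -175.5]
wrist_force: [-14.6, -2.2, 30.3]
opening: -0.0003
grasp_force: 15.0
```

Call:
play_rows:
  increments:
    - [[0,0,-20],[0,0,0],1]
    - [[0,0,-60],[0,0,0],1]
    - [[0,0,-105],[0,0,0],0.8]
    - [[0,0,-150],[0,0,0],0.5]
    - [[-10,-8,-180],[0,0,3],0.5]
    - [[-40,-26,-190],[0,0,7],0.5]
    - [[-80,-52,-190],[0,0,12],0.5]
    - [[-120,-79,-190],[0,0,17],0.5]
    - [[-160,-105,-190],[0,0,22],0.5]
    - [[-195,-128,-190],[0,0,25.3],0.5]
    - [[-211,-138.5,-190],[0,0,25.3],0.5]
    - [[-211,-138.5,-190],[0,0,25.3],0.5]
    - [[-211,-138.5,-190],[0,0,25.3],0.5]

```text
time: 16.25
ee_pos: [0.661, 0.0051, 0.2523]
tcp_rot: [-180.0, -0.0, 159.2]
wrist_force: [0.3, 0.3, 0.8]
opening: 0.0422
grasp_force: 0.0
```

```bash
python3 - <<'E'
from h import *
inc([.6605,.0056,.188],159.2); print(telemetry.get_obs()["q"].round(1))
shot("side","side2")
y0,x0=220,260
cv2.imwrite("pics/cf.png",cv2.resize(cv2.imread("pics/side2.png")[y0:y0+120,x0:x0+160],None,fx=5,fy=5,interpolation=cv2.INTER_CUBIC))
E
```

```text
shift [ 0.6  0.3 64.3] rot [-0.01 -0.05 -0.04] cur [0.661  0.0051 0.2523] [-1.7999e+02 -5.0000e-02  1.5916e+02] F [0.3 0.3 0.8]
[ 0.4 21.4 29.8 98.4  0.  21.3]
```

View pics/cf.png

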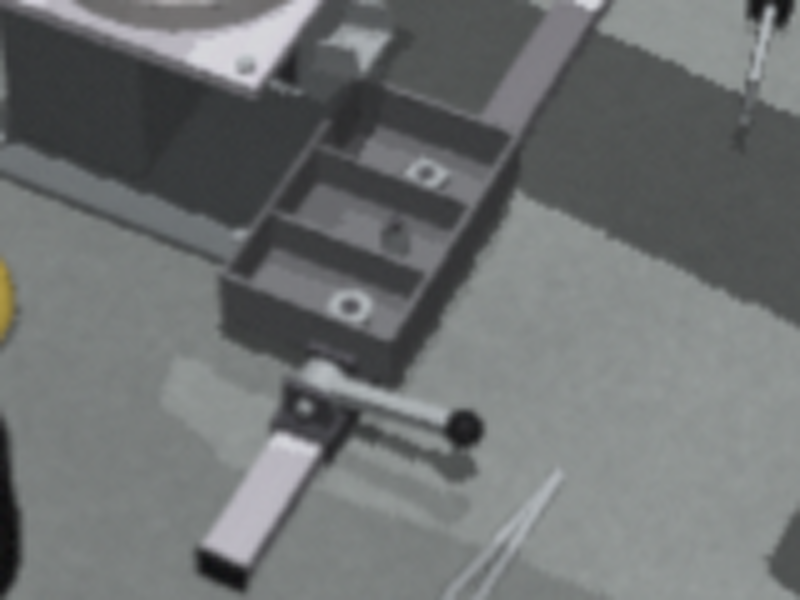

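```bash
python3 - <<'E'
from h import *
from scipy.optimize import least_squares
c=lambda x,y:np.array([260+(x+.5)/5-.5,220+(y+.5)/5-.5])
P=lambda th,y:[*dis(-.14-.072*np.sin(th),y),.032+.072*np.cos(th)]
print("cam th, y",least_squares(lambda q:proj("side",[P(*q)])[0]-c(464,427),[1.4,.138]).x)
w=atz("side",[c(520,145),c(390,345),c(222,285),c(370,82)],.053)
a=np.radians(4.2);print([(np.array([[np.cos(a),np.sin(a)],[-np.sin(a),np.cos(a)]])@(p[:2]-[.661,.0055])).round(4) for p in w])
E
```

```text
cam th, y [1.42591527 0.13708843]
[array([-0.167 , -0.0176]), array([-0.1655,  0.1183]), array([-0.0819,  0.1218]), array([-0.0847, -0.0224])]
```

Call:
play_rows:
  increments:
    - [[0,0,15],[0,0,0],0.5]
    - [[0,0,35],[0,0,0],0.5]
    - [[0,0,55],[0,0,0],0.5]
    - [[0,0,64],[0,0,0],0.5]
    - [[0,0,65],[0,0,0],0.7]
    - [[0,0,65],[0,0,0],0.9]
    - [[0,0,65],[0,0,0],1]
    - [[0,0,65],[0,0,0],1]
    - [[0,0,65],[0,0,0],1]
  grip_force: 30

```text
time: 17.2
ee_pos: [0.6608, 0.0074, 0.1893]
tcp_rot: [179.8, -0.0, 159.3]
wrist_force: [-1.8, 10.9, -2.4]
opening: 0.0122
grasp_force: 33.4
```

Call:
play_rows:
  increments:
    - [[1,2.5,0],[0,0,0],1]
    - [[1,2.5,0],[0,0,0],1]

```text
time: 17.4
ee_pos: [0.6608, 0.0076, 0.1893]
tcp_rot: [-180.0, 0.1, 159.2]
wrist_force: [-1.2, -2.8, 0.0]
opening: 0.0124
grasp_force: 33.8
```

Call:
play_rows:
  increments:
    - [[0,0,0],[0,0,-3],1]
    - [[0,0,0],[0,0,-9],1]
    - [[0,0,0],[0,0,-15],1]
    - [[0,0,0],[0,0,-21],1]
    - [[0,0,0],[0,0,-27],1]
    - [[0,0,0],[0,0,-33],1]
    - [[0,0,0],[0,0,-39],1]
    - [[0,0,0],[0,0,-45],1]
    - [[0,0,0],[0,0,-51],1]
    - [[0,0,0],[0,0,-57],1]
    - [[0,0,0],[0,0,-60],1]
    - [[0,0,0],[0,0,-60],1]

```text
time: 18.6
ee_pos: [0.6611, 0.006, 0.1893]
tcp_rot: [-179.8, -0.0, -140.8]
wrist_force: [-0.9, -10.0, -0.8]
opening: 0.0126
grasp_force: 33.7
```

Call:
play_rows:
  increments:
    - [[1,-1,0],[0,0,-4],1]
    - [[1,-1,0],[0,0,-10],1]
    - [[1,-1,0],[0,0,-16],1]
    - [[1,-1,0],[0,0,-22],1]
    - [[1,-1,0],[0,0,-28],1]
    - [[1,-1,0],[0,0,-34],1]
    - [[1,-1,0],[0,0,-40],1]
    - [[1,-1,0],[0,0,-46],1]
    - [[1,-1,0],[0,0,-50],1]
    - [[1,-1,0],[0,0,-53],1]
    - [[1,-1,0],[0,0,-55],1]
    - [[1,-1,0],[0,0,-55],1]
    - [[1,-1,0],[0,0,-55],1]
    - [[1,-1,0],[0,0,-55],1]

```text
time: 20.0
ee_pos: [0.6625, 0.0053, 0.1893]
tcp_rot: [-179.7, -0.1, -85.9]
wrist_force: [8.7, -6.5, -3.3]
opening: 0.0125
grasp_force: 33.3
```

Call:
play_rows:
  increments:
    - [[0,0,0],[0,0,0],0.8]
    - [[0,0,0],[0,0,0],0.6]
    - [[0,0,0],[0,0,0],0.5]
    - [[0,0,-10],[0,0,0],0.5]
    - [[0,0,-35],[0,0,0],0.5]
    - [[0,0,-60],[0,0,0],0.5]
    - [[0,0,-65],[0,0,0],0.5]
    - [[0,0,-65],[0,0,0],0.5]

```text
time: 20.8
ee_pos: [0.6611, 0.0065, 0.2547]
tcp_rot: [-179.8, 0.0, -85.8]
wrist_force: [0.3, -0.7, -0.0]
opening: 0.0427
grasp_force: 0.0
```

```bash
python3 - <<'E'
from h import *
inc([*dis(-.026,-.135),.24],184.2); print(telemetry.get_obs()["q"].round(1))
shot("side","side3")
y0,x0=160,240
cv2.imwrite("pics/cg.png",cv2.resize(cv2.imread("pics/side3.png")[y0:y0+120,x0:x0+160],None,fx=5,fy=5,interpolation=cv2.INTER_CUBIC))
E
```

```text
shift [136.   26.2  14.6] rot [-0.11  0.12 89.99] cur [0.6611 0.0065 0.2547] [-179.85    0.    -85.81] F [ 0.3 -0.7 -0. ]
[  0.6  21.3  29.9  98.5   0.  -93.6]
```

Call:
play_rows:
  increments:
    - [[12,2,0],[0,0,8],0.5]
    - [[24,4,0],[0,0,16],0.5]
    - [[36,7,0],[0,0,24],0.5]
    - [[48,9,0],[0,0,32],0.5]
    - [[60,12,0],[0,0,40],0.5]
    - [[72,14,0],[0,0,48],0.5]
    - [[84,16,0],[0,0,56],0.5]
    - [[96,18,0],[0,0,64],0.5]
    - [[108,21,0],[0,0,72],0.5]
    - [[120,23,0],[0,0,80],0.5]
    - [[132,25,0],[0,0,87],0.5]
    - [[136,26,0],[0,0,90],0.5]
    - [[136,26,0],[0,0,90],0.5]
    - [[136,26,0],[0,0,90],0.5]

```text
time: 22.25
ee_pos: [0.6444, -0.1309, 0.2522]
tcp_rot: [180.0, -0.1, -175.7]
wrist_force: [-0.4, 0.2, -0.3]
opening: 0.0428
grasp_force: 0.0
```

```bash
python3 - <<'E'
from h import *
inc([*dis(-.026,-.135),.15],184.2); print(telemetry.get_obs()["q"].round(1))
shot("side","side4");shot("top","top4")
a=cv2.imread("pics/side4.png")[165:265,240:340];b=cv2.imread("pics/top4.png")[145:245,270:370]
cv2.imwrite("pics/cg.png",cv2.resize(np.hstack([a,b]),None,fx=4,fy=4,interpolation=cv2.INTER_CUBIC))
E
```

```text
shift [ -0.6  -0.2 102.2] rot [ 0.04 -0.06  0.07] cur [ 0.6444 -0.1309  0.2522] [ 1.7996e+02 -6.0000e-02 -1.7573e+02] F [-0.4  0.2 -0.3]
[-11.5  20.9  29.1  98.3   0.  -15.8]
```

View pics/cg.png

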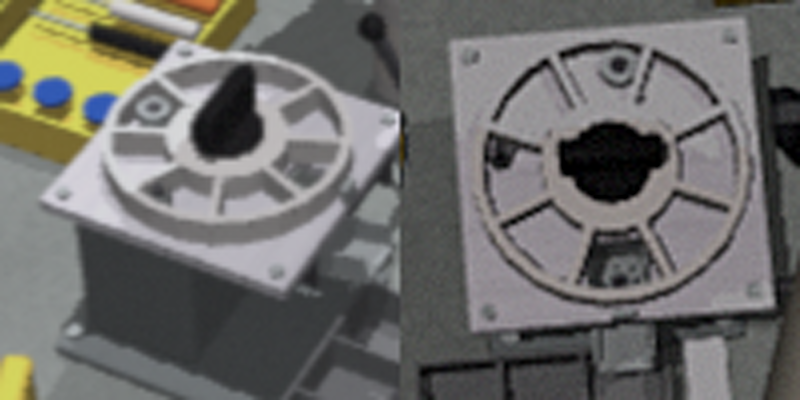

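```bash
python3 - <<'E'
from h import *
d=np.load("pics/top4.npy")
for v in range(203,218):
    print(v,[int(1000*atd("top",[(u,v)],d)[0,2]) for u in range(314,338,2)])
E
```

```text
203 [142, 162, 158, 145, 151, 150, 143, 137, 145, 160, 142, 142]
204 [144, 160, 146, 144, 139, 147, 139, 137, 139, 163, 143, 142]
205 [144, 164, 145, 138, 104, 105, 106, 108, 102, 160, 161, 145]
206 [144, 159, 101, 103, 100, 101, 95, 96, 97, 154, 158, 144]
207 [163, 162, 97, 92, 98, 89, 94, 95, 86, 150, 160, 136]
208 [161, 161, 93, 94, 89, 89, 82, 88, 91, 141, 162, 162]
209 [162, 155, 90, 81, 87, 89, 88, 91, 90, 10, 161, 162]
210 [162, 146, 84, 87, 88, 92, 86, 88, 82, 8, 153, 162]
211 [160, 138, 89, 88, 88, 88, 95, 92, 89, 8, 150, 166]
212 [163, 145, 91, 87, 102, 93, 97, 102, 91, 9, 140, 163]
213 [162, 142, 90, 88, 96, 96, 103, 98, 87, 12, 142, 162]
214 [164, 144, 88, 91, 101, 99, 97, 100, 90, 9, 141, 163]
215 [156, 139, 91, 89, 97, 100, 98, 99, 87, 166, 163, 164]
216 [161, 162, 158, 89, 103, 97, 98, 163, 158, 160, 161, 163]
217 [159, 163, 162, 164, 160, 161, 161, 162, 161, 161, 159, 156]
```

Call:
play_rows:
  increments:
    - [[-15,0,0],[0,0,0],1]
    - [[-34,0,0],[0,0,0],1]
    - [[-34,0,0],[0,0,0],1]
    - [[-34,0,20],[0,0,0],1]
    - [[-34,0,50],[0,0,0],1]
    - [[-34,0,80],[0,0,0],1]
    - [[-34,0,94],[0,0,0],1]
    - [[-34,0,94],[0,0,0],1]
    - [[-30,0,94],[0,0,0],1]
    - [[-25,0,94],[0,0,0],1]
    - [[-20,0,94],[0,0,0],1]
    - [[-15,0,94],[0,0,0],1]
    - [[-10,0,94],[0,0,0],1]
    - [[-5,0,94],[0,0,0],1]
    - [[0,0,94],[0,0,0],1]
    - [[0,0,94],[0,0,0],1]

```text
time: 23.95
ee_pos: [0.6439, -0.1311, 0.1593]
tcp_rot: [180.0, -0.0, -175.8]
wrist_force: [1.4, 0.8, -0.1]
opening: 0.0002
grasp_force: 0.6
```

Contact at about 1.4 N. I'll keep pushing.

Call:
play_rows:
  increments:
    - [[6,0,0],[0,0,0],1]
    - [[12,0,0],[0,0,0],1]
    - [[18,0,0],[0,0,0],1]
    - [[24,0,0],[0,0,0],1]
    - [[30,0,0],[0,0,0],1]
    - [[36,0,0],[0,0,0],1]
    - [[41,0,0],[0,0,0],1]
    - [[44,0,0],[0,0,0],1]
    - [[46,0,0],[0,0,0],1]
    - [[47,0,0],[0,0,0],1]
    - [[47,0,0],[0,0,0],1]

```text
time: 25.05
ee_pos: [0.5978, -0.1345, 0.1593]
tcp_rot: [180.0, 0.0, -175.8]
wrist_force: [1.4, -1.0, 0.9]
opening: 0.0003
grasp_force: 0.9
```

Call:
play_rows:
  increments:
    - [[1,0,0],[0,0,0],1]
    - [[2,0,0],[0,0,0],1]
    - [[3,0,0],[0,0,0],1]
    - [[3,0,0],[0,0,0],1]
    - [[3,0,0],[0,0,0],1]
    - [[3,0,0],[0,0,0],1]

```text
time: 25.65
ee_pos: [0.5958, -0.1346, 0.1593]
tcp_rot: [180.0, 0.1, -175.8]
wrist_force: [7.6, 0.8, -1.0]
opening: -0.0001
grasp_force: 3.2
```

```bash
python3 - <<'E'
from h import *
print(telemetry.get_obs()["wrist_force"],telemetry.get_obs()["ee_pos"])
shot("side","side5");shot("top","top5")
a=cv2.imread("pics/side5.png")[185:285,305:405];b=cv2.imread("pics/top5.png")[195:295,270:370]
cv2.imwrite("pics/ch.png",cv2.resize(np.hstack([a,b]),None,fx=4,fy=4,interpolation=cv2.INTER_CUBIC))
E
```

```text
[ 7.58139861  0.82947431 -1.04822883] [ 0.59576933 -0.1346268   0.15933503]
```

View pics/ch.png

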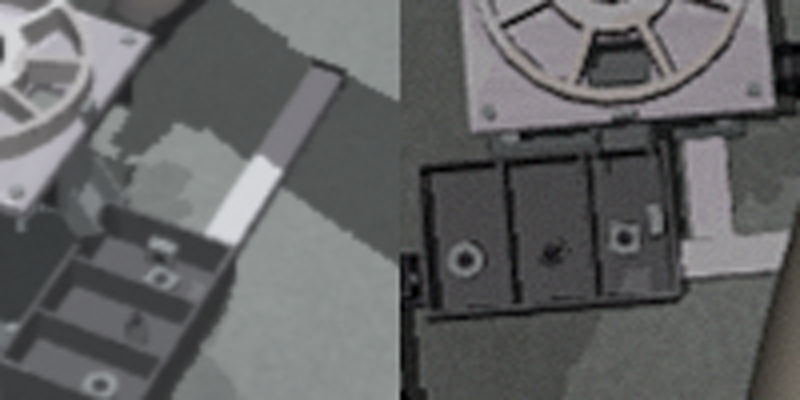

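Call:
play_rows:
  increments:
    - [[-5,0,0],[0,0,0],1]
    - [[-11,0,0],[0,0,0],1]
    - [[-17,0,0],[0,0,0],1]
    - [[-23,0,0],[0,0,0],1]
    - [[-29,0,0],[0,0,0],1]
    - [[-35,0,0],[0,0,0],1]
    - [[-41,0,0],[0,0,0],1]
    - [[-47,0,0],[0,0,0],1]
    - [[-53,0,0],[0,0,0],1]
    - [[-59,0,0],[0,0,0],1]
    - [[-66,0,0],[0,0,0],1]
    - [[-75,0,0],[0,0,0],1]
    - [[-82,0,0],[0,0,0],1]
    - [[-84,0,-20],[0,0,0],1]
    - [[-84,0,-60],[0,0,0],1]
    - [[-84,0,-100],[0,0,0],1]
    - [[-84,0,-110],[0,0,0],1]
    - [[-84,0,-110],[0,0,0],1]

```text
time: 27.55
ee_pos: [0.6795, -0.1287, 0.2716]
tcp_rot: [-180.0, 0.2, -175.8]
wrist_force: [-0.8, -0.7, -0.8]
opening: 0.0004
grasp_force: 0.0
```

```bash
python3 - <<'E'
from h import *
shot("side","side6");shot("top","top6")
o=telemetry.get_obs();print(o["ee_pos"],o["wrist_force"])
# knob: dark blob near the rest position, side view; nut height in top view
for n in("side","top"):
    u,v=proj(n,[[*dis(-.026,-.135),.15]])[0];d=np.load(f"pics/{n}6.npy");d0=np.load(f"pics/{n}0.npy")
    print(n,u,v,atd(n,[(u,v)],d),atd(n,[(u,v)],d0))
d=np.load("pics/top6.npy");a=np.radians(4.2)
for uv in [(333.5,249.5),(334,247),(326,254.5)]:
    p=atd("top",[uv],d)[0];print(uv,(np.array([[np.cos(a),np.sin(a)],[-np.sin(a),np.cos(a)]])@(p[:2]-[.661,.0055])).round(4),p[2])
# change in tray region between tipped and now
A=cv2.imread("pics/top5.png")[230:275,330:336].astype(int);B=cv2.imread("pics/top6.png")[230:275,330:336].astype(int);print(abs(A-B).max())
print(cv2.imread("pics/top6.png")[240:260,328:342,1])
E
```

```text
[ 0.67878887 -0.12860103  0.26818086] [-1.17572111  0.13541677  0.26379343]
side 332.906924696328 171.6096472171048 [[ 0.64419176 -0.12976449  0.1512399 ]] [[ 0.64148658 -0.12524951  0.15562317]]
top 387.67082743073456 194.36805831408793 [[ 0.51772253 -0.0649482   0.67948967]] [[ 0.64276636 -0.1299037   0.15911633]]
(333.5, 249.5) [-0.1179 -0.0154] 0.0400502729549197
(334, 247) [-0.1129 -0.0168] 0.044420499865321705
(326, 254.5) [-0.1269  0.0022] 0.03324638964649429
111
[[ 86  88  80  66  75  78  68  54  63  67  42  44  55  99]
 [ 84  91  82  65  66  72  71  57  62  75  45  47  59  97]
 [ 86  87  80  67  71  68  70  61  63  72  42  37  52  83]
 [ 88  93  82  68  65  68  73  58  71  76  42  41  62  93]
 [ 87  86  87  73  68  68  69  62  69  75  48  38  58  99]
 [ 84  87  87  75  62  63  62  53  60  82  47  42  59  87]
 [ 89  88  88  95 117 133 111  62  58  86  57  39  64  89]
 [ 82  86  85 103 133 150 130  67  59  87  60  35  75  92]
 [ 89  85  72  82 113 143 136  82  38  77  61  41  80  95]
 [ 89  75  63  70 107 147 140  94  26  68  55  38  58  71]
 [ 69  76  68  60  99 151 136  95  27  65  66  41  43  55]
 [120 104  67  57  96 154 138  90  22  59  72  43  38  55]
 [150 122  71  52  99 158 143  93  18  72  74  42  46  59]
 [128 113  58  54  74 105  88  56  44  65  81  43  37  53]
 [123 123  57  57  49  43  40  54  61  68  69  43  48  62]
 [128 116  69  76  58  60  61  69  61  69  90  76 105 142]
 [147 127  73  87  77  74  67  71  57  61  93  86 120 165]
 [147 114  86  88  79  70  71  67  56  61  89  88 118 161]
 [ 88  87  84  91  77  70  69  72  57  57  90  85 119 155]
 [ 72  81  87  91  80  69  69  72  54  54  79  82 125 156]]
```

```bash
python3 -c "
from h import *
print(workorder.job_done())"
```

```text
the job is handed in; nothing more can be done
None
```

The job is handed in at about 28 s of the 70 s. The square nut is in the tray compartment with the other square nut (standing on edge by the right wall), the tray is locked under the scoop, the scoop is back at rest, and the spacer and standoff are still in the wheel; the judge's verdict was not shown.

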